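# Stand the plunger housing up and set it back on the ledge

## Robot

A 7-joint arm with a two-finger parallel gripper is mounted at the origin on the work surface. World frame = base frame: x ahead of the robot, y to its left, z up, the work surface at z = 0. Lengths are in m, angles in rad, forces in N, time in s.
With the tool pointing down it reaches from about 0.425 to 0.875 m from the base axis. Payload 4.7 kg.
Tool frame: the origin (TCP) lies on the centre line of the jaws, within the pads' length; the fingertips stand 14 mm ahead of it and the grasp point (between the pads) lies 5 mm behind it (r.tip_extent is the distance from the TCP to the fingertips, in m); z points along the fingers, y is the line along which they close (so a half turn about z gives the same grasp; the last joint's range is limited). The gripper opens to 87 mm and grips with 3 to 60 N. Pads are 19 mm wide; open, the fingers measure 117 mm over their backs; the gripper's body (75 mm by 190 mm) begins 51 mm behind the grasp point.
Start: joints at [-1.134, 0.321, -0.07, 1.45, 0.023, 1.371, -0.057], TCP at [0.267, 0.593, 0.237] pointing down, gripper open.
Joint ranges: [-2.86, 2.86], [-0.3, 2.09], [-1.38, 1.24], [0.06, 2.45], [-1.56, 4.7], [0.09, 2.05], [-2.69, 2.69]. Speed limits (rad/s): [2.57, 2.57, 3.14, 3.14, 3.14, 3.14, 3.14].

## Interface

Orientations are given as a unit quaternion [w, x, y, z].
In Python, from station import r gives the robot as it stands. The module is installed in compiled form; this text tells all that it offers.
- The arm moves only by the tool servo_tool, never from a script. Its argument "steps" is a list that holds one entry, the list of rows, each a list of 5 numbers: the shift along the tool's x, y, z in mm, then the turn about the tool's z in degrees, then the finger opening in mm, from 0 to 87. A call has 1 to 8 rows; each row is the pose to reach, as a shift and turn from the pose commanded when the call began, along the tool's axes at that moment; what a row does not reach only later rows make up. A row lasts 1/12 s, in which the tool goes at most 41.7 mm and 7.16 degrees, less where a joint would pass 70% of its speed; a pose out of reach is approached as far as the arm can. A call with a gripper value outside its range is refused whole. The fingers move at their own pace and stop on an object; "newtons" is the grip in N (left out, the last holds). Time passes only in rows, so rows that repeat a pose let the fingers close. It gives the time, the measured TCP pose, the force, the opening and the grip force at its end, in the units of the state.
- r.observe(): the state, without advancing time (a new reading comes with each control period).
- r.snapshot(name): name is "side" or "top" or "wrist"; returns (picture, depth): 384x512x3 uint8, red, green, blue; 384x512 float32, m along the optical axis (not along the pixel's ray), 0 where there is no reading.
- r.calibration(name): a dict with "fx", "fy", "cx", "cy" (pixels), "eye" and "rotation" of the camera in the world; the wrist camera has in their place "mount" (4x4, takes a point from camera to tool coordinates, whose origin is the TCP and whose axes are the flange's). Camera axes: x right, y up, looking along -z (the intrinsics and any distortion apply to the point x, -y, -z); pixel columns grow to the right and rows downward; lengths in m; the calibration is good to about 2 mm. A picture is of the moment at which its call begins: read the wrist's pose just before it. calibration takes no time and is no camera call.
- r.hand_in(): hands the job in; it is judged then, once.
The state is a dict: "time_s": time; "joint_positions": joint angles; "qvel": joint speeds; "tau": joint torques, N m; "ee_pos": TCP position; "tool_rot": TCP orientation; "contact_force": force on the tool from outside, world axes, zero at the start; "moment": the same for the moment, N m; "gripper_width": opening from 0.0 (shut) to 1.0 (fully open); "grip_force": force on a finger pad.
Only numpy, scipy, OpenCV 4.12 (cv2) and the standard library are available. Lean on these libraries where they do the work, as an engineer would, in place of code of your own. Each camera call takes 0.05 s, during which the arm holds its last target. There are 200 camera calls.

## Task

The plunger housing has been knocked over and lies on its side on the brick ledge. Without gripping or lifting it, push it over with your fingertips so that it stands on its square mounting flange with the barrel pointing straight up, ready for oil to be dripped down its bore; then gently push it, still standing, back along the ledge until the flange sits flat against the raised kerb at the rear. Leave the loose parts beside it where they are.

Things in the scene. Friction and masses are not known exactly. Their poses are not given: they have to be found in the camera images.
- housing: Loose rusty iron plunger housing, 0.35-0.7 kg: square flange 72 x 72 x 10 mm, hollow round barrel from its middle, 68 mm long over all. Origin: centre of the flange's outer face. z runs along the barrel to the nose; x, y square to the flange's edges. Starts lying, x upward, barrel sloping 20 deg down to the nose, nose towards the robot, flange towards the kerb, each within 30 deg.
- housing_nose (a point): Centre of the housing's nose, the barrel's open end, 68 mm from the origin along its z. The barrel is 26 mm in diameter, 32 mm at the root, with a 30 mm collar over the last 10 mm. Low ribs join it to the flange on its +y and -y sides only (12 mm along the barrel to 26 mm off its axis). Lying, the housing rests on the nose's rim and the flange's lower edge.
- housing_edge (a point): Middle of the flange edge that is uppermost while the housing lies, on the barrel side of the flange (x 36, y 0, z 10 mm in the housing's frame); about 68 mm above the ledge at the start. Pushed here away from the nose, the housing tips about the flange's lower edge without skidding; once the barrel points some 25 deg above level it goes over onto its flange by itself.
- ledge: Fixed whitewashed brick ledge, 400 mm deep (x), 1060 mm long (y); flat top 65 mm above its origin (centre of the underside, at bench level). Its rear (+x) 100 mm is a raised brick kerb, 30 mm high. On the kerb's left (+y) end a 260 mm timber batten has a brass hook with a steel coin mech bracket hanging on it; a copper oil can, 150 mm high, stands at the right end.
- kerb (a point): Point at the foot of the kerb's upright front face, at mid-length of the ledge, at the level of the ledge's top. Its x axis is level and square to that face, pointing away from the robot into the kerb; y runs along the kerb, z up. The face runs 530 mm to either side.
- star: Loose blue plastic star rollover: five-pointed star on a round collar 42 mm in diameter, 14 mm high. Origin: centre of its underside. Bystander.
- crank: Loose aluminium flipper crank: upright hub 26 mm in diameter and 22 mm high with a flat arm reaching 70 mm along +x and a clamp lug reaching 23 mm along -x. Origin: underside of the hub. Bystander.
- bushing: Loose cream nylon bushing: tube 19 mm in diameter on a 34 mm flange, 28 mm high, standing on the flange. Origin: centre of its underside. Bystander.
There are look-alikes about, which are no part of the job. What is meant by the housing is not blue or red, and is the larger of those in its own colour.

How it is judged:
On the way, in this order (a step that is already met when the one before it is completed fails the run):
1. the housing stands on its flange, barrel up (angle between housing's own z axis and vertical below 0.06 rad and z of housing in the frame of kerb below 0.005 m), for 0.2 s.
2. it has been pushed back, standing, against the kerb (angle between housing's own z axis and vertical below 0.06 rad and x of housing in the frame of kerb above -0.041 m), for 0.1 s.
At the end, for the whole second after the job is handed in: The housing stands at rest on its flange on the ledge, barrel upright within 3 degrees, the flange within 5 mm of the kerb's face and square to it within 7 degrees (angle between housing's own z axis and vertical below 0.05 rad and z of housing in the frame of kerb between -0.004 and 0.004 m and x of housing in the frame of kerb between -0.041 and -0.032 m and (angle between the x axis of housing and the x axis of kerb, either way round below 0.12 rad or angle between the y axis of housing and the x axis of kerb, either way round below 0.12 rad) and linear speed of housing below 0.02 m/s); the robot touches nothing.
It fails at once if the housing is lifted or carried (z of housing in the frame of kerb above 0.05 m or (angle between housing's own z axis and vertical below 0.15 rad and z of housing in the frame of kerb above 0.012 m)).
It fails at once if the housing is pinched or pushed roughly (over 30 N) (contact force between the fingers and housing above 30 N).
It fails at once if the star rollover is disturbed (distance of star from where it was at the start of the episode above 0.02 m).
It fails at once if the flipper crank is disturbed (distance of crank from where it was at the start of the episode above 0.02 m).
It fails at once if the bushing is disturbed (distance of bushing from where it was at the start of the episode above 0.02 m).
It also fails if it takes over 58 s, if anything falls off the work surface, if the arm or the gripper's body presses on something with over 40 N, if the wrist force passes 120 N, or if a joint passes its speed limit or range.

## Working session

There is one attempt and no reset: what is moved stays moved. The work goes in short steps, Python scripts to look and compute and a tool call to move; the robot and the scene stay as the last step left them, time stands still between calls to the robot, and variables do not carry over. Pictures are saved under pics/ and viewed, at most 10 in all, crops included, and the job is handed in when it is done.

Besides the shell and the picture viewer there is one more tool, called in YAML: its name, and indented under it one key for each argument. servo_tool: Moves the arm, as the interface text tells. Its arguments: {"type":"object","properties":{"steps":{"type":"array"},"newtons":{"type":"number"}},"required":["steps"]}

```bash
mkdir -p pics
cat > h.py <<'E'
import numpy as np, cv2
from station import r
def cloud(name):
    s=r.observe(); p,d=r.snapshot(name); c=r.calibration(name)
    v,u=np.mgrid[0:384,0:512]
    P=np.stack([(u-c["cx"])/c["fx"]*d,-(v-c["cy"])/c["fy"]*d,-d],-1)
    if "eye" in c: W=P@np.array(c["rotation"]).T+np.array(c["eye"])
    else:
        from scipy.spatial.transform import Rotation as R
        M=np.array(c["mount"]); q=s["tool_rot"]
        T=P@M[:3,:3].T+M[:3,3]
        W=T@R.from_quat([q[1],q[2],q[3],q[0]]).as_matrix().T+np.array(s["ee_pos"])
    W[d==0]=np.nan
    return p,d,W
E
python3 - <<'E'
from h import *
o=r.observe(); print({k:np.round(v,3) for k,v in o.items()}, r.tip_extent)
for n in("top","side"):
    p,d,W=cloud(n); cv2.imwrite(f"pics/{n}0.png",p[:,:,::-1]); np.savez(f"{n}0.npz",p=p,d=d,W=W)
    c=r.calibration(n); print({k:np.round(v,3).tolist() for k,v in c.items()}, (d==0).mean())
E
```

```text
{'time_s': np.float64(0.0), 'joint_positions': array([-1.134,  0.322, -0.07 ,  1.452,  0.023,  1.371, -0.057]), 'qvel': array([-0.001,  0.001, -0.001, -0.   ,  0.   , -0.001, -0.   ]), 'tau': array([ 1.0000e-03, -4.9129e+01, -4.0400e-01, -3.1252e+01, -6.4000e-02,
        4.4000e-02,  0.0000e+00]), 'ee_pos': array([0.267, 0.592, 0.235]), 'tool_rot': array([-0.   ,  0.21 ,  0.978, -0.001]), 'contact_force': array([0.195, 0.31 , 0.625]), 'moment': array([-0.024,  0.011,  0.007]), 'grip_force': np.float64(0.0), 'gripper_width': np.float64(1.002)} 0.014Traceback (most recent call last):
  File "<stdin>", line 4, in <module>
  File "h.py", line 7, in cloud
    if "eye" in c: W=P@np.array(c["rotation"]).T+np.array(c["eye"])
                     ~^~~~~~~~~~~~~~~~~~~~~~~~~~
ValueError: matmul: Input operand 1 has a mismatch in its core dimension 0, with gufunc signature (n?,k),(k,m?)->(n?,m?) (size 4 is different from 3)
```

```bash
python3 - <<'E'
s=open('h.py').read()
s=s.replace('W=P@np.array(c["rotation"]).T+','W=P@rot(c["rotation"]).T+').replace('from station import r\n','from station import r\nfrom scipy.spatial.transform import Rotation as R\ndef rot(q): return R.from_quat([q[1],q[2],q[3],q[0]]).as_matrix()\n').replace('        from scipy.spatial.transform import Rotation as R\n','').replace("R.from_quat([q[1],q[2],q[3],q[0]]).as_matrix().T+np","rot(q).T+np")
open('h.py','w').write(s)
E
python3 - <<'E'
from h import *
for n in("top","side"):
    c=r.calibration(n); print({k:np.round(v,3).tolist() for k,v in c.items()})
    p,d,W=cloud(n); cv2.imwrite(f"pics/{n}0.png",p[:,:,::-1]); np.savez(f"{n}0.npz",p=p,d=d,W=W)
    print((d==0).mean(), W[::64,::64].round(3)[2:5,2:6].tolist())
print(r.calibration("wrist"))
E
```

```text
{'fx': 486.519, 'fy': 486.519, 'cx': 266.231, 'cy': 192.949, 'eye': [0.138, -0.017, 1.538], 'rotation': [-0.701, -0.065, 0.066, 0.707]}
0.004140218098958333 [[[0.629, 0.417, 0.056], [0.622, 0.211, 0.071], [0.624, 0.01, 0.059], [0.619, -0.192, 0.068]], [[0.42, 0.406, 0.064], [0.418, 0.208, 0.066], [0.416, 0.011, 0.067], [0.415, -0.186, 0.063]], [[0.228, 0.416, -0.003], [0.226, 0.215, -0.005], [0.224, 0.014, -0.002], [0.222, -0.187, -0.0]]]
{'fx': 353.071, 'fy': 353.071, 'cx': 251.85, 'cy': 190.864, 'eye': [0.344, 0.586, 0.757], 'rotation': [-0.07, -0.034, 0.361, 0.929]}
0.004038492838541667 [[[1.521, -1.239, -0.751], [0.681, -0.281, 0.064], [0.479, -0.311, 0.063], [0.274, -0.394, 0.022]], [[0.758, 0.037, 0.094], [0.606, -0.011, 0.066], [0.438, -0.037, 0.065], [0.264, -0.121, 0.001]], [[0.683, 0.219, 0.097], [0.555, 0.178, 0.062], [0.409, 0.159, 0.067], [0.259, 0.096, 0.002]]]
{'fx': 275.31956581358054, 'fy': 275.31956581358054, 'cx': 254.09832662043502, 'cy': 192.72914078395573, 'mount': array([[ 2.75084219e-05,  9.64579339e-01,  2.63792907e-01,
         7.23652737e-02],
       [ 9.99999916e-01, -1.34112216e-04,  3.86111418e-04,
         3.52630415e-04],
       [ 4.07812948e-04,  2.63792874e-01, -9.64579262e-01,
        -1.47381595e-01],
       [ 0.00000000e+00,  0.00000000e+00,  0.00000000e+00,
         1.00000000e+00]])}
```

View pics/top0.png

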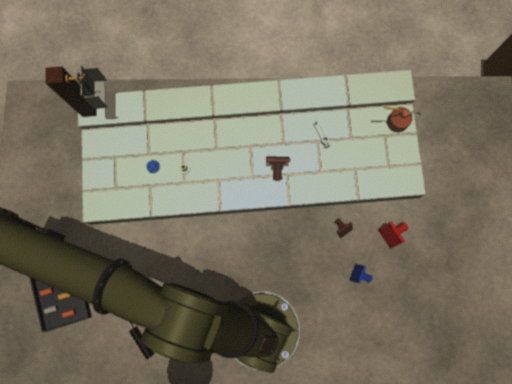

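View pics/side0.png

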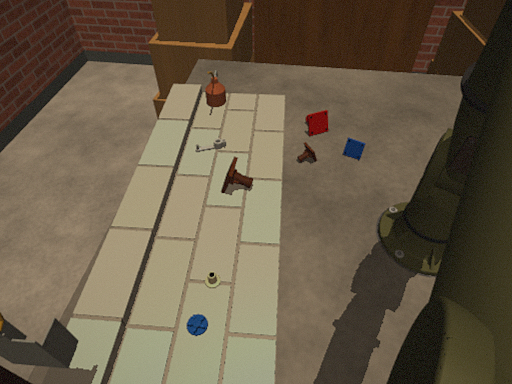

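Candidates for the housing, in the top view: the rusty one on the ledge (277,166), a smaller rusty one on the bench (343,228), a red one (393,234) and a blue one (360,273). I choose the larger rusty one on the ledge. The bystanders are the star (153,167), the bushing (184,168) and the crank (322,137).

Run:
```python
from h import *
a=np.load("top0.npz");p,W=a["p"],a["W"]
# kerb: heights, front edge from image edge: kerb top points (z~.095) min x per y
m=np.isfinite(W).all(-1)
led=W[m&(abs(W[...,2]-.065)<.012)&(W[...,0]>.35)&(W[...,0]<.62)]; print("ledge z",np.median(led[:,2]))
x,y,z=W[...,0],W[...,1],W[...,2]
k=[]
for u in range(130,380,4):
    col=z[80:140,u]; sm=cv2.GaussianBlur(np.nan_to_num(col,nan=.065).astype('f4').reshape(-1,1),(1,5),0).ravel()
    i=np.where(sm>.080)[0]
    if len(i): v=80+i.max(); k.append([x[v,u],y[v,u]])
k=np.array(k); 
for _ in range(4):
    f=np.polyfit(k[:,1],k[:,0],1); e=k[:,0]-np.polyval(f,k[:,1]); k=k[abs(e)<.01]
print("kerb x=a*y+b",f,e.std(),len(k))
for n in("top","side"):
    a=np.load(n+"0.npz");p,W=a["p"],a["W"]; x,y,z=W[...,0],W[...,1],W[...,2]
    hsv=cv2.cvtColor(p,cv2.COLOR_RGB2HSV)
    rust=((hsv[...,0]<14)|(hsv[...,0]>172))&(hsv[...,1]>90)&(x>.35)&(x<.62)&(abs(y+.03)<.12)
    mm=rust&(z>.075)
    Q=W[mm]; print(n,mm.sum(),Q.min(0),Q.max(0))
    for lo,hi in((.075,.09),(.09,.1),(.1,.115),(.115,.125),(.125,.15)):
        q=Q[(Q[:,2]>lo)&(Q[:,2]<hi)]
        if len(q): print(lo,len(q),q.mean(0).round(3),np.percentile(q,[5,95],axis=0).round(3).tolist())
    np.save(n+"_pts.npy",Q)
    v,u=np.where(mm); v0,v1,u0,u1=v.min()-45,v.max()+20,u.min()-40,u.max()+70
    cv2.imwrite(f"pics/{n}c.png",cv2.resize(p[max(v0,0):v1,u0:u1,::-1],None,fx=4,fy=4,interpolation=cv2.INTER_CUBIC)); print(v0,u0)
    for nm,c in(("blue",(hsv[...,0]>100)&(hsv[...,0]<125)&(hsv[...,1]>140)&(x>.38)&(x<.7)),("tall",(z>.08)&(x<.63)&(x>.4)&(abs(y)<.5)&~rust)):
        q=W[c]; 
        if nm=="blue": print(nm,np.median(q,0))
```

```text
ledge z 0.06452580956447695
 ** On entry to DLASCL parameter number  4 had an illegal value
 ** On entry to DLASCL parameter number  4 had an illegal value
 ** On entry to DLASCL parameter number  4 had an illegal value
 ** On entry to DLASCL parameter number  4 had an illegal value
 ** On entry to DLASCL parameter number  5 had an illegal value
 ** On entry to DLASCL parameter number  4 had an illegal valueTraceback (most recent call last):
  File "<stdin>", line 14, in <module>
    c, resids, rank, s = lstsq(lhs, rhs, rcond)
                         ~~~~~^^^^^^^^^^^^^^^^^
    x, resids, rank, s = _umath_linalg.lstsq(a, b, rcond,
                         ~~~~~~~~~~~~~~~~~~~^^^^^^^^^^^^^
                                             signature=signature)
                                             ^^^^^^^^^^^^^^^^^^^^
    raise LinAlgError("SVD did not converge in Linear Least Squares")
numpy.linalg.LinAlgError: SVD did not converge in Linear Least Squares
```

```bash
cat > m.py <<'E'
from h import *
a=np.load("top0.npz");p,W=a["p"],a["W"]
x,y,z=W[...,0],W[...,1],W[...,2]
g=cv2.cvtColor(p,cv2.COLOR_RGB2GRAY).astype(float)
c=r.calibration("top"); Rt=rot(c["rotation"]); eye=np.array(c["eye"])
def ray(u,v,h):
    d=Rt@np.array([(u-c["cx"])/c["fx"],-(v-c["cy"])/c["fy"],-1]); return eye+d*(h-eye[2])/d[2]
k=[]
for u in range(110,370,3):   # dark front face between light tops, mid height 80 mm
    line=np.interp(u,[80,412],[123,103]); vv=np.arange(int(line)-7,int(line)+9)
    w=np.clip(np.median(g[vv,u])-15-g[vv,u],0,None)
    if w.sum()>20: k.append(ray(u,(w*vv).sum()/w.sum(),.080)[:2])
k=np.array(k)
for _ in range(5):
    f=np.polyfit(k[:,1],k[:,0],1); e=k[:,0]-np.polyval(f,k[:,1]); k=k[abs(e)<max(.002,2*e.std())]
print("kerb dark x=a*y+b",f,e.std(),len(k))
k=[]
for u in range(130,380,3):
    vs=[v for v in range(80,140) if z[v,u]>.080 and x[v,u]<.75]
    if vs: k.append([x[max(vs),u],y[max(vs),u]])
k=np.array(k)
for _ in range(5):
    f2=np.polyfit(k[:,1],k[:,0],1); e=k[:,0]-np.polyval(f2,k[:,1]); k=k[abs(e)<max(.004,2*e.std())]
print("kerb depth",f2,e.std(),len(k))
for n in("top","side"):
    a=np.load(n+"0.npz");p,W=a["p"],a["W"]; x,y,z=W[...,0],W[...,1],W[...,2]
    hsv=cv2.cvtColor(p,cv2.COLOR_RGB2HSV)
    rust=((hsv[...,0]<14)|(hsv[...,0]>172))&(hsv[...,1]>90)&(x>.4)&(x<.62)&(abs(y+.03)<.12)
    mm=rust&(z>.075)
    Q=W[mm]; print(n,mm.sum(),Q.min(0).round(3),Q.max(0).round(3))
    for lo,hi in((.075,.09),(.09,.1),(.1,.115),(.115,.125),(.125,.15)):
        q=Q[(Q[:,2]>lo)&(Q[:,2]<hi)]
        if len(q): print(lo,len(q),q.mean(0).round(3),np.percentile(q,[5,95],axis=0).round(3).tolist())
    v,u=np.where(mm); v0,v1,u0,u1=v.min()-45,v.max()+20,u.min()-40,u.max()+70
    cv2.imwrite(f"pics/{n}c.png",cv2.resize(p[v0:v1,u0:u1,::-1],None,fx=4,fy=4,interpolation=cv2.INTER_CUBIC)); print("crop",v0,u0)
    q=W[(hsv[...,0]>100)&(hsv[...,0]<125)&(hsv[...,1]>140)&(x>.38)&(x<.7)]; print("star",np.median(q,0))
E
python3 m.py
```

```text
kerb dark x=a*y+b [-0.07244934  0.6650933 ] 0.00040641900040549236 84
kerb depth [-0.07238316  0.66691923] 0.0011590527520422566 80
top 182 [ 0.45  -0.086  0.088] [ 0.507 -0.023  0.142]
0.075 7 [ 0.461 -0.05   0.089] [[0.454, -0.053, 0.088], [0.467, -0.045, 0.09]]
0.09 57 [ 0.474 -0.054  0.096] [[0.454, -0.069, 0.091], [0.498, -0.039, 0.1]]
0.1 41 [ 0.489 -0.054  0.104] [[0.473, -0.066, 0.1], [0.505, -0.042, 0.109]]
0.115 1 [ 0.506 -0.026  0.124] [[0.506, -0.026, 0.124], [0.506, -0.026, 0.124]]
0.125 76 [ 0.502 -0.056  0.134] [[0.497, -0.083, 0.128], [0.506, -0.026, 0.139]]
crop 113 227
star [0.49854151 0.3306112  0.07397356]
side 346 [ 0.451 -0.087  0.075] [ 0.526 -0.017  0.138]
0.075 45 [ 0.48  -0.037  0.084] [[0.455, -0.045, 0.077], [0.523, -0.02, 0.09]]
0.09 113 [ 0.481 -0.045  0.096] [[0.455, -0.058, 0.091], [0.517, -0.02, 0.099]]
0.1 96 [ 0.498 -0.044  0.105] [[0.478, -0.059, 0.1], [0.516, -0.02, 0.112]]
0.115 9 [ 0.509 -0.02   0.119] [[0.505, -0.022, 0.117], [0.513, -0.019, 0.123]]
0.125 83 [ 0.502 -0.048  0.134] [[0.498, -0.083, 0.129], [0.507, -0.019, 0.137]]
crop 112 182
star [0.49948806 0.33515562 0.07250125]
```

View pics/topc.png

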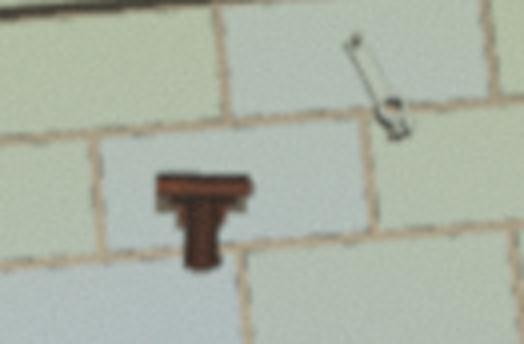

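The top view crop shows the flange as the reddish bar (u 157–252, v 185) and the nose at (202,265). The crank lies clear to the upper right. The flange's top edge is at x≈0.50, y≈-0.053, 68 mm above the ledge, which matches the description. The kerb line is x = 0.665 - 0.0724y.

I'll straddle the barrel with the fingers about 50 mm apart and push on the flange on both sides.

servo_tool:
  steps:
    - [[-345, -198, 0, -28, 50], [-345, -198, 0, -28, 50], [-345, -198, 0, -28, 50], [-345, -198, 0, -28, 50], [-345, -198, 0, -28, 50], [-345, -198, 0, -28, 50], [-345, -198, 0, -28, 50], [-345, -198, 0, -28, 50]]

```text
time_s: 0.82
ee_pos: [0.4608, 0.324, 0.2365]
tool_rot: [-0.0, -0.033, 0.999, 0.0]
contact_force: [0.6, 0.5, -0.2]
gripper_width: 0.591
grip_force: 0.0
```

servo_tool:
  steps:
    - [[22, -330, 0, 0, 50], [22, -330, 0, 0, 50], [22, -330, 0, 0, 50], [22, -330, 0, 0, 50], [22, -330, 0, 0, 50], [22, -330, 0, 0, 50], [22, -330, 0, 0, 50], [22, -330, 0, 0, 50]]

```text
time_s: 1.48
ee_pos: [0.4592, -0.0072, 0.2366]
tool_rot: [0.0, -0.033, 0.999, 0.0]
contact_force: [1.0, -0.5, -0.8]
gripper_width: 0.578
grip_force: 0.0
```

servo_tool:
  steps:
    - [[0, 0, 0, 0, 50], [0, 0, 0, 0, 50]]

```text
time_s: 1.65
ee_pos: [0.4596, -0.0071, 0.2367]
tool_rot: [0.0, -0.03, 1.0, 0.0]
contact_force: [-0.0, 1.3, -0.2]
gripper_width: 0.576
grip_force: 0.0
```

Run:
```python
from h import *
o=r.observe(); print(np.round(o["ee_pos"],4),o["tool_rot"],o["contact_force"],o["gripper_width"])
p,d,W=cloud("wrist"); cv2.imwrite("pics/w1.png",p[:,:,::-1]); x,y,z=W[...,0],W[...,1],W[...,2]
m=(z>.120)&(z<.15)&(x>.48)&(x<.53)&(abs(y+.053)<.06); Q=W[m]
print(len(Q),Q.mean(0),np.percentile(Q,[3,97],axis=0)); f=np.polyfit(Q[:,1],Q[:,0],1); print("edge slope",f)
m=(z<.072)&(z>.05)&(x>.4)&(x<.65); print("ledge",np.median(z[m]))
```

```text
[ 0.4596 -0.0071  0.2367] [ 2.01235077e-04 -3.01195409e-02  9.99546220e-01  3.54912666e-04] [-0.02285981  1.30293298 -0.1919259 ] 0.5762199881992145
549 [ 0.49930027 -0.0521626   0.13273221] [[ 0.49505958 -0.08663052  0.1255909 ]
 [ 0.5043093  -0.01823611  0.13528688]]
edge slope [0.02380292 0.50054189]
ledge 0.06414714257557988
```

View pics/w1.png

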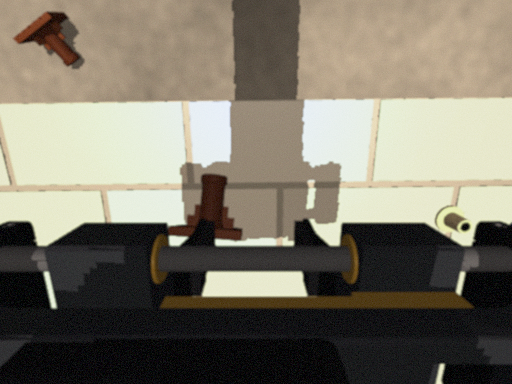

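The wrist view shows the barrel pointing to the robot at (212,190) and the flange bar at (205,233). The bushing is at (455,220) and the small look-alike on the bench is at (45,40). The edge is at x≈0.495, y≈-0.0525, with a yaw of about -1.4°.

servo_tool:
  steps:
    - [[-6, -46, 0, 5, 50], [-6, -46, 0, 5, 50], [-6, -46, 30, 5, 50], [-6, -46, 60, 5, 50], [-6, -46, 90, 5, 50], [-6, -46, 97, 5, 50], [-6, -46, 97, 5, 50], [-6, -46, 97, 5, 50]]

```text
time_s: 2.37
ee_pos: [0.4694, -0.0493, 0.1403]
tool_rot: [0.0, 0.01, 1.0, -0.0]
contact_force: [1.2, 0.2, 0.7]
gripper_width: 0.576
grip_force: 0.0
```

Run:
```python
from h import *
o=r.observe(); print(np.round(o["ee_pos"],4),o["tool_rot"],o["contact_force"],o["gripper_width"]*87)
p,d,W=cloud("side"); cv2.imwrite("pics/s1.png",cv2.resize(p[80:260,130:380,::-1],None,fx=3,fy=3))
```

```text
[ 0.4694 -0.0493  0.1403] [ 1.23675456e-04  9.82996931e-03  9.99951674e-01 -8.07901213e-05] [1.16838216 0.24168598 0.72179235] 50.079264010719136
```

View pics/s1.png

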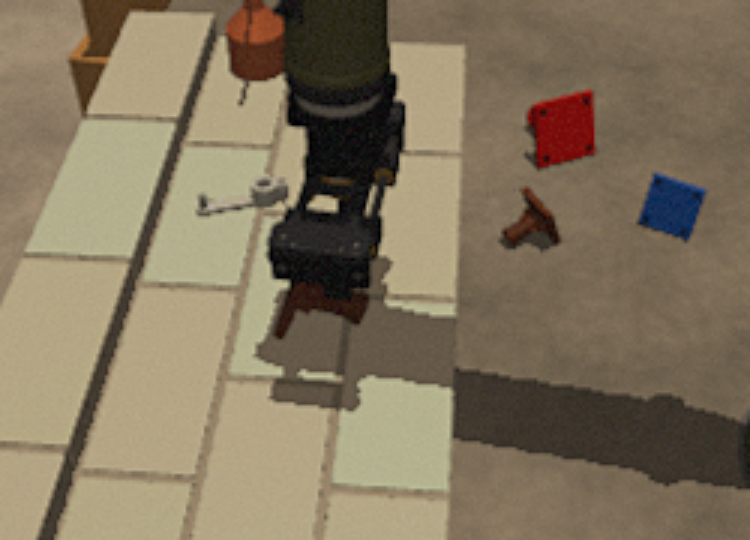

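The side view shows the hand straddling the housing, which hasn't moved; nothing else is near. Next is a slow push forward.

servo_tool:
  steps:
    - [[-4, -3, 0, 0, 50], [-8, -3, 0, 0, 50], [-12, -3, 0, 0, 50], [-16, -3, 0, 0, 50], [-19, -3, 0, 0, 50], [-22, -3, 0, 0, 50], [-25, -3, 0, 0, 50], [-28, -3, 0, 0, 50]]

```text
time_s: 3.08
ee_pos: [0.497, -0.0538, 0.1395]
tool_rot: [-0.0, 0.011, 1.0, 0.0]
contact_force: [-2.1, -0.3, 1.5]
gripper_width: 0.575
grip_force: 0.5
```

servo_tool:
  steps:
    - [[-4, 0, 0, 0, 50], [-8, 0, 0, 0, 50], [-12, 0, 0, 0, 50], [-16, 0, 0, 0, 50], [-20, 0, 0, 0, 50], [-24, 0, 0, 0, 50], [-26, 0, 0, 0, 50], [-28, 0, 0, 0, 50]]

```text
time_s: 3.75
ee_pos: [0.525, -0.0544, 0.1394]
tool_rot: [-0.0, 0.011, 1.0, -0.0]
contact_force: [-0.1, 0.3, -0.2]
gripper_width: 0.574
grip_force: 0.2
```

Run:
```python
from h import *
p,d,W=cloud("side"); cv2.imwrite("pics/s2.png",cv2.resize(p[80:260,130:380,::-1],None,fx=3,fy=3))
```

```text
(no output)
```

View pics/s2.png

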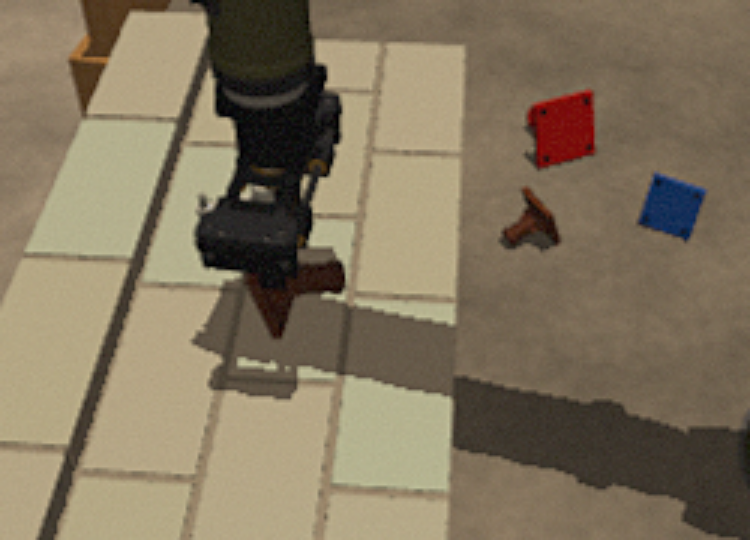

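The side view shows the flange near (270,305) tipping away, with the barrel now about level at (320,275). I'll keep pushing.

servo_tool:
  steps:
    - [[-3, 0, 0, 0, 50], [-6, 0, 0, 0, 50], [-9, 0, 0, 0, 50], [-12, 0, 0, 0, 50], [-15, 0, 0, 0, 50], [-18, 0, 0, 0, 50], [-20, 0, 0, 0, 50], [-20, 0, 0, 0, 50]]

```text
time_s: 4.47
ee_pos: [0.5453, -0.0549, 0.1396]
tool_rot: [0.0, 0.011, 1.0, -0.0]
contact_force: [0.2, -0.3, 0.4]
gripper_width: 0.574
grip_force: 0.0
```

```bash
cat > q.py <<'E'
from h import *
import sys
o=r.observe(); print(np.round(o["ee_pos"],4),o["tool_rot"],o["contact_force"])
for n in("top","side"):
    p,d,W=cloud(n); x,y,z=W[...,0],W[...,1],W[...,2]
    if len(sys.argv)>1 and n=="side": cv2.imwrite(f"pics/{sys.argv[1]}.png",cv2.resize(p[80:260,130:380,::-1],None,fx=3,fy=3))
    hsv=cv2.cvtColor(p,cv2.COLOR_RGB2HSV)
    m=((hsv[...,0]<14)|(hsv[...,0]>172))&(hsv[...,1]>90)&(x>.42)&(x<.68)&(abs(y+.05)<.1)
    Q=W[m]
    for lo,hi in((.06,.085),(.085,.120),(.122,.16)):
        q=Q[(Q[:,2]>lo)&(Q[:,2]<hi)]
        if len(q)>3: print(n,lo,len(q),q.mean(0).round(3),np.percentile(q,[3,97],axis=0).round(3).tolist())
E
python3 q.py
```

```text
[ 0.5453 -0.0549  0.1396] [ 1.81018475e-04  1.06579982e-02  9.99943181e-01 -9.59129558e-05] [ 0.15421603 -0.32683983  0.38251478]
side 0.06 201 [ 0.577 -0.038  0.079] [[0.535, -0.074, 0.066], [0.602, -0.021, 0.085]]
side 0.085 188 [ 0.555 -0.047  0.093] [[0.535, -0.08, 0.085], [0.581, -0.022, 0.115]]
```

servo_tool:
  steps:
    - [[10, 0, 0, 0, 50], [30, 0, -20, 0, 50], [60, 0, -40, -3, 50], [72, 0, -60, -5, 50], [72, 0, -60, -5, 50], [72, 0, -60, -5, 50], [72, 0, -60, -5, 50]]

```text
time_s: 5.15
ee_pos: [0.4726, -0.0531, 0.1992]
tool_rot: [0.0, -0.033, 0.999, 0.0]
contact_force: [-1.2, -0.0, 0.1]
gripper_width: 0.576
grip_force: 0.0
```

```bash
python3 q.py s3
```

```text
[ 0.4726 -0.0531  0.1992] [ 1.32993168e-04 -3.27890956e-02  9.99462263e-01  2.07854493e-04] [-1.1518583  -0.01097831  0.07978167]
side 0.06 428 [ 0.564 -0.046  0.076] [[0.532, -0.086, 0.068], [0.6, -0.02, 0.081]]
side 0.085 82 [ 0.566 -0.046  0.101] [[0.556, -0.054, 0.086], [0.578, -0.032, 0.118]]
side 0.122 75 [ 0.566 -0.054  0.131] [[0.554, -0.068, 0.122], [0.578, -0.042, 0.137]]
```

View pics/s3.png

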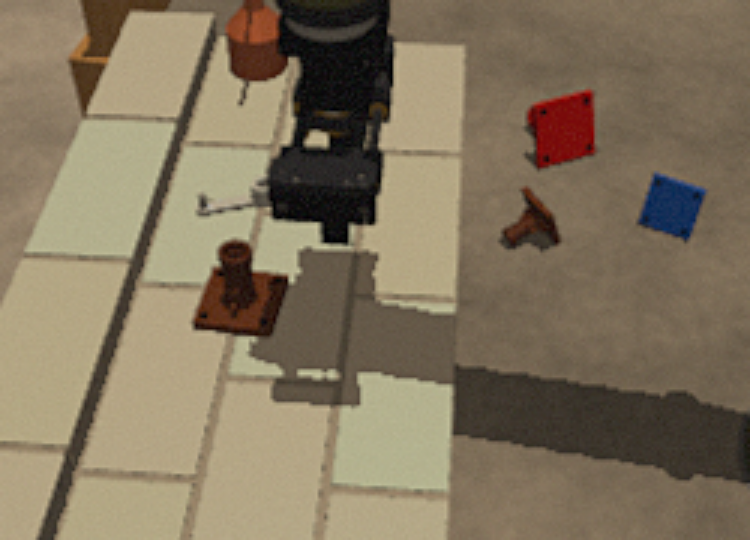

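The housing is standing, with the flange centred at (240,300) in the crop, which is x 0.531–0.602, y≈-0.053. I'll lower the fingertips to about 5 mm above the ledge and push the flange edge with both fingers, square to the kerb.

servo_tool:
  steps:
    - [[0, -3, 40, 0, 50], [0, -3, 75, 0, 50], [0, -3, 100, 0, 50], [0, -3, 110, 0, 50], [0, -3, 115, 0, 50], [0, -3, 115, 0, 50], [0, -3, 115, 0, 50]]

```text
time_s: 5.83
ee_pos: [0.474, -0.0564, 0.0855]
tool_rot: [0.001, -0.033, 0.999, -0.0]
contact_force: [0.5, -0.5, 0.1]
gripper_width: 0.574
grip_force: 0.0
```

servo_tool:
  steps:
    - [[-10, 0, 0, 0, 50], [-20, 0, 0, 0, 50], [-30, 0, 0, 0, 50], [-36, 0, 0, 0, 50], [-40, 0, 0, 0, 50], [-44, 0, 0, 0, 50], [-48, 0, 0, 0, 50], [-52, 0, 0, 0, 50]]

```text
time_s: 6.5
ee_pos: [0.5237, -0.0535, 0.084]
tool_rot: [-0.002, -0.033, 0.999, -0.0]
contact_force: [-4.0, -0.6, 2.3]
gripper_width: 0.575
grip_force: 1.9
```

servo_tool:
  steps:
    - [[-4, 0, 0, 0, 50], [-8, 0, 0, 0, 50], [-12, 0, 0, 0, 50], [-16, 0, 0, 0, 50], [-20, 0, 0, 0, 50], [-24, 0, 0, 0, 50], [-28, 0, 0, 0, 50], [-32, 0, 0, 0, 50]]

```text
time_s: 7.17
ee_pos: [0.5572, -0.0506, 0.0845]
tool_rot: [0.0, -0.033, 0.999, 0.0]
contact_force: [-2.3, 0.5, 0.1]
gripper_width: 0.575
grip_force: 1.4
```

servo_tool:
  steps:
    - [[-3, 0, 0, 0, 50], [-6, 0, 0, 0, 50], [-9, 0, 0, 0, 50], [-12, 0, 0, 0, 50], [-15, 0, 0, 0, 50], [-18, 0, 0, 0, 50], [-20, 0, 0, 0, 50], [-20, 0, 0, 0, 50]]

```text
time_s: 7.83
ee_pos: [0.5775, -0.0494, 0.0847]
tool_rot: [0.001, -0.033, 0.999, -0.0]
contact_force: [-0.8, -0.2, -0.4]
gripper_width: 0.573
grip_force: 0.5
```

```bash
python3 q.py
```

```text
[ 0.5775 -0.0494  0.0847] [ 5.57799688e-04 -3.29979202e-02  9.99455260e-01 -9.64951650e-05] [-0.75683813 -0.18527901 -0.41379342]
side 0.06 146 [ 0.632 -0.022  0.075] [[0.588, -0.051, 0.068], [0.66, -0.013, 0.08]]
side 0.122 40 [ 0.609 -0.026  0.138] [[0.545, -0.082, 0.125], [0.637, 0.037, 0.156]]
```

servo_tool:
  steps:
    - [[-1, 0, 0, 0, 50], [-2, 0, 0, 0, 50], [-3, 0, 0, 0, 50], [-4, 0, 0, 0, 50], [-5, 0, 0, 0, 50], [-6, 0, 0, 0, 50], [-6, 0, 0, 0, 50]]

```text
time_s: 8.52
ee_pos: [0.583, -0.049, 0.0846]
tool_rot: [0.0, -0.033, 0.999, -0.0]
contact_force: [-3.0, 0.0, 1.4]
gripper_width: 0.575
grip_force: 1.4
```

servo_tool:
  steps:
    - [[-0.5, 0, 0, 0, 50], [-1, 0, 0, 0, 50], [-1.5, 0, 0, 0, 50], [-2, 0, 0, 0, 50], [-2, 0, 0, 0, 50]]

```text
time_s: 8.93
ee_pos: [0.5849, -0.0489, 0.0846]
tool_rot: [0.0, -0.033, 0.999, -0.0]
contact_force: [-2.9, 0.6, 0.8]
gripper_width: 0.575
grip_force: 1.5
```

servo_tool:
  steps:
    - [[-0.5, 0, 0, 0, 50], [-1, 0, 0, 0, 50], [-1.5, 0, 0, 0, 50], [-1.5, 0, 0, 0, 50]]

```text
time_s: 9.27
ee_pos: [0.586, -0.0489, 0.0845]
tool_rot: [-0.0, -0.033, 0.999, 0.0]
contact_force: [-4.0, 0.0, 2.1]
gripper_width: 0.572
grip_force: 2.1
```

servo_tool:
  steps:
    - [[-0.5, 0, 0, 0, 50], [-1, 0, 0, 0, 50], [-1, 0, 0, 0, 50]]

```text
time_s: 9.52
ee_pos: [0.5861, -0.0489, 0.0843]
tool_rot: [-0.001, -0.033, 0.999, 0.0]
contact_force: [-5.9, -0.2, 1.8]
gripper_width: 0.571
grip_force: 3.3
```

The tool advanced only 0.1 mm for a 1 mm command and the force is rising, so the flange has reached the kerb. I'll give one slight nudge to seat it, then back off.

servo_tool:
  steps:
    - [[-0.5, 0, 0, 0, 50], [-1, 0, 0, 0, 50], [-1.5, 0, 0, 0, 50], [-1.5, 0, 0, 0, 50]]

```text
time_s: 9.85
ee_pos: [0.5863, -0.0489, 0.0841]
tool_rot: [-0.003, -0.033, 0.999, 0.0]
contact_force: [-8.8, -0.2, 5.3]
gripper_width: 0.574
grip_force: 4.9
```

servo_tool:
  steps:
    - [[3, 0, 0, 0, 50], [10, 0, 0, 0, 50], [40, 0, 0, 0, 50], [80, 0, 0, 0, 50], [110, 0, -30, 0, 50], [110, 0, -70, 0, 50], [110, 0, -110, 0, 50], [110, 0, -120, 0, 50]]

```text
time_s: 10.52
ee_pos: [0.4827, -0.0561, 0.2115]
tool_rot: [0.007, -0.033, 0.999, 0.001]
contact_force: [1.9, -0.8, 0.4]
gripper_width: 0.574
grip_force: 0.0
```

```bash
python3 q.py s4
python3 - <<'E'
from h import *
p,d,W=cloud("side"); x,y,z=W[...,0],W[...,1],W[...,2]
h=cv2.cvtColor(p,cv2.COLOR_RGB2HSV)
m=((h[...,0]<14)|(h[...,0]>172))&(h[...,1]>90)&(x>.55)&(x<.68)&(abs(y+.05)<.1)&(z<.082)&(z>.066)
print("flange top rect",cv2.minAreaRect((W[m][:,:2]*1000).astype('f4')))
E
```

```text
[ 0.4827 -0.0561  0.2115] [ 6.91507454e-03 -3.27985064e-02  9.99437765e-01  7.71030018e-04] [ 1.92882307 -0.79766984  0.41597057]
side 0.06 436 [ 0.63  -0.04   0.076] [[0.599, -0.082, 0.068], [0.668, -0.013, 0.08]]
side 0.085 88 [ 0.631 -0.039  0.102] [[0.622, -0.049, 0.086], [0.645, -0.027, 0.119]]
side 0.122 81 [ 0.634 -0.047  0.131] [[0.621, -0.06, 0.123], [0.646, -0.035, 0.136]]
flange top rect ((634.4512329101562, -48.18178176879883), (72.78605651855469, 74.47675323486328), 3.6165082454681396)
```

View pics/s4.png

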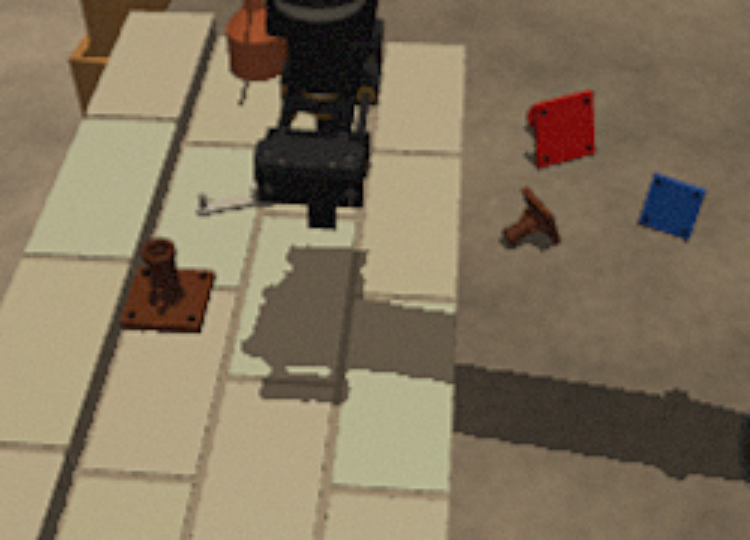

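The final view shows the housing upright with the flange (165,300) flat against the dark kerb line. Its centre is at x 0.634, against 0.633 expected, and its yaw is 3.6° against the kerb's 4.1°. The crank hasn't moved and the robot is clear, so I'm handing in.

```bash
python3 -c "
from station import r
print(r.hand_in())"
```

```text
the job is handed in; nothing more can be done
None
```

The housing was pushed upright onto its flange and back flat against the kerb, the loose parts were not touched, and the job is handed in at about 11 s of the 58 s; hand-in returned no verdict.

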